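Clamp the loaded station and gauge its jaw gap

ROBOT

A 7-joint arm with a two-finger parallel gripper is mounted at the origin on the work surface. World frame = base frame: x ahead of the robot, y to its left, z up, the work surface at z = 0. Lengths are in mm, angles in rad, forces in N, time in s.
With the tool pointing down it reaches from about 400 to 875 mm from the base axis. Payload 4.4 kg.
Tool frame: the origin (TCP) lies midway between the tips of the shut fingers; the grasp point (between the pads) lies 19 mm behind it; z points along the fingers, y is the line along which they close (so a half turn about z gives the same grasp; the last joint's range is limited). The gripper opens to 85 mm and grips with 20 to 120 N. Pads are 22 mm wide; open, the fingers measure 114 mm over their backs; the gripper's body (76 mm by 85 mm) begins 54 mm behind the grasp point. The pads swing forward as they close: fully open they stand 13 mm farther back than shut.
Start: joints at [-1.328, 0.628, 0.038, 1.517, -0.027, 0.996, -0.02], TCP at [197.521, 619.276, 231.313] pointing down, gripper open.
Joint ranges: [-3.06, 3.06], [-0.37, 2.12], [-1.25, 1.32], [0.18, 2.47], [-1.1, 4.24], [0.23, 1.98], [-2.94, 2.94]. Speed limits (rad/s): [2.57, 2.57, 3.14, 3.14, 3.14, 3.14, 3.14].

INTERFACE

Orientations are given as [roll, pitch, yaw] about the fixed x, y, z axes, in that order (R = Rz(yaw) Ry(pitch) Rx(roll)).
In Python, from cell import ctrl gives the robot as it stands.
- The arm moves only by the shell command python3 -m crank 'ROWS' [OPENING]. ROWS is JSON, a list that holds one entry, the list of rows, each a list of 4 numbers: the shift along the tool's x, y, z normalised to -1 to 1, where 1 is 2.5 cm, then the turn about the tool's z normalised to -1 to 1, where 1 is 0.08 rad. In form: [[[dx, dy, dz, turn], ...]]. A call has 1 to 12 rows; each row shifts and turns the commanded pose from where the row before left it, along the tool's axes as they then stand; what a row does not reach is not made up. A row lasts 1/12 s, in which the tool goes at most 41.7 mm and 7.16 degrees, less where a joint would pass 70% of its speed; a pose out of reach is approached as far as the arm can. A call with a number of a shift or a turn outside -1 to 1 is refused whole. A call with a gripper value outside its range is refused whole. OPENING is the closure, from -1 (fully open) to 1 (shut), set as the call begins (- or left out, the last holds). The fingers move at their own pace and stop on an object; the grip force is fixed at half the most. Time passes only in rows, so rows that do not move let the fingers close. It gives the time, the measured TCP pose, the force, the opening and the grip force at its end, in the units of the state.
- ctrl.read_state(): the state, without advancing time (a new reading comes with each control period).
- ctrl.get_image(name): name is "scene" or "top" or "wrist"; returns a dict with "img" (480x640x3 uint8, red, green, blue), "intrinsics" (3x3 intrinsics, pixels), "extrinsics" (4x4, takes a point from camera to world coordinates). Camera axes: x right, y up, looking along -z (the intrinsics and any distortion apply to the point x, -y, -z); pixel columns grow to the right and rows downward; lengths in mm; the calibration is good to about 2 mm. The wrist camera is an equidistant fisheye: a pixel r from the principal point sees the ray r / f radians off the axis. A picture is of the moment at which its call begins. There is no depth.
- ctrl.finish_job(): hands the job in; it is judged then, once.
Trained networks look in the newest picture that a camera, given by its name, has taken for a name from the list of things; names that differ only in an ending like _2 or _b are one class to them, and where a whole thing is asked for, a point or a joint stands for the part that bears it (a point fixed in the world has none). Each returns a list of dicts, best first, with "confidence" (0 to 1); they miss things now and then, are a little off and sometimes report something else, mostly with a low value. They report only what shows in the picture. A call takes as long as a camera call. They do not tell look-alikes from the thing itself.
- ctrl.find_in(camera, target): "position" ([row, column] in pixels, amid what is visible of it).
- ctrl.trace(camera, target): "mask" (480x640 bool, what is visible of it) and "position" ([row, column] in pixels, amid what is visible of it).
- ctrl.place_of(camera, target): "position" ([row, column] in pixels: a listed point, or the origin of a listed thing).
The state is a dict: "clock": time; "qpos": joint angles; "qd": joint speeds; "tau": joint torques, N m; "eef_pos": TCP position; "tool_rot": TCP orientation; "force": force on the tool from outside, world axes, zero at the start; "torque": the same for the moment, N m; "width": finger opening in mm; "gripper_force": force on a finger pad.
Only numpy, scipy, OpenCV 4.12 (cv2) and the standard library are available. Lean on these libraries where they do the work, as an engineer would, in place of code of your own. Each camera call takes 0.05 s, during which the arm holds its last target. There are 200 camera calls.

TASK

One of the fixture's two nests holds a domed cover; the other is only blanked off with a flat plate. Throw the lever of the station with the domed cover fully over towards the nests, which moves its clamp jaw forward and opens the gap behind it; then take the steel gauge out of its stand, slide its blade down into that gap, about midway along it and without dropping it, until its shoulder rests flat on top, and leave it there. Leave the other station's lever back as it is, the parts in their nests, and everything else undisturbed.

Things in the scene. Friction and masses are not known exactly. Their poses are not given: they have to be found in the camera images.
- fixture: fixed dark steel plate, 220 (x) x 360 (y) x 15 mm, carrying two equal stations: L at y = +75 mm, R at y = -75 mm. Origin: centre of underside; x points from gaps to nests. Each station: backstop bar (x -70 to -55 mm), jaw block behind it (20 mm thick), both 44 mm wide (y) with tops 55 mm above the table, then the nest, a 62 mm square frame centred at x = +50 mm
- cover: white plastic cover in one of the two nests: square flange 60 x 60 x 6 mm with a round dome 42 mm across, 31 mm tall in all; origin at the centre of its underside
- blank: white flat blanking plate in the other nest, 60 x 60 x 6 mm; origin at the centre of its underside
- nest_L (a point): centre of the floor of station L's nest, 15 mm above the table
- nest_R (a point): centre of the floor of station R's nest, 15 mm above the table
- gap_L (a point): station L: middle of the mouth of the open gap between backstop and jaw (where it is with the lever thrown), level with their tops, 55 mm above the table. Axes as the fixture. The gap is 1.5 mm wide (x) with the lever back, 8.5 mm with it thrown; 44 mm long (y), open at both ends, 38 mm deep
- gap_R (a point): the same for station R
- lever_L (a joint): angle of station L's black lever (75 mm long, on a grey block at the outer +y side of the station): 0 = leaning back to the fixture's -x, 1.0 = thrown fully over to its +x, towards the nests; it stays where it is left and starts near 0
- lever_R (a joint): the same for station R's lever, at the outer -y side
- lever_L_tip (a point): tip of station L's lever (moves with it); the lever swings about an axis along the fixture's y
- lever_R_tip (a point): the same for station R's lever
- gauge: steel gauge standing upright in its stand. Origin: centre of the underside of its shoulder flange (24 mm x, 34 mm y, 5 mm thick). Below it the blade: 5 mm thick (x), 24 mm wide (y), reaching 22 mm down, with a wedge tip; above it a block handle 14 mm (x) by 30 mm (y), from 5 to 49 mm up. 160 g
- stand: fixed grey stand, 75 x 60 mm, with two aluminium bars 9 mm apart, tops 45 mm above the table, between which the gauge's blade hangs; the shoulder rests on the bars. Origin: centre of its underside; x is across the slot, like the gauge's x
- screwdriver: screwdriver with a black handle lying on the table, about 200 mm long; must not be disturbed
- wrench: steel wrench lying on the table left of the fixture, about 180 mm long; must not be disturbed
- tape: roll of paper tape lying flat, 76 mm across, 24 mm high; must not be disturbed
- cleaner: white bottle, 64 mm across, 170 mm tall; must not be disturbed
- cup: open steel cup, 72 mm across, 80 mm tall; must not be disturbed
- nut: small stepped steel thumb nut, 28 mm across, 18 mm tall, standing on the fixture's base plate between the stations; must not be disturbed
Not all that is in view belongs to the job. Of the things shaped like the blank, the white one is meant. There is more than one size of the gauge; the one meant has the size given above.

How it is judged (in metres and radians):
On the way, in this order (a step that is already met when the one before it is completed fails the run):
1. the lever of the station with the domed cover is thrown over (0.88 or more) (((horizontal distance between cover and nest_L below 0.03 m and value of joint lever_L above 0.88 rad) or (horizontal distance between cover and nest_R below 0.03 m and value of joint lever_R above 0.88 rad))), for 0.2 s.
2. the gauge blade is in that station's gap, down to the shoulder (((horizontal distance between cover and nest_L below 0.03 m and value of joint lever_L above 0.88 rad and x of gauge in the frame of gap_L between -0.005 and 0.005 m and y of gauge in the frame of gap_L between -0.01 and 0.01 m and z of gauge in the frame of gap_L between -0.003 and 0.003 m and angle between the x axis of gauge and the x axis of fixture, either way round below 0.2 rad and angle between gauge's own z axis and vertical below 0.12 rad) or (horizontal distance between cover and nest_R below 0.03 m and value of joint lever_R above 0.88 rad and x of gauge in the frame of gap_R between -0.005 and 0.005 m and y of gauge in the frame of gap_R between -0.01 and 0.01 m and z of gauge in the frame of gap_R between -0.003 and 0.003 m and angle between the x axis of gauge and the x axis of fixture, either way round below 0.2 rad and angle between gauge's own z axis and vertical below 0.12 rad))), for 0.2 s.
At the end, for the whole second after the job is handed in: Loaded station: lever at 0.88 or more, gauge at rest in the gap, shoulder on the tops (3 mm in height, 5 mm across, 10 mm along, 0.12 rad tilt, 0.2 rad yaw), cover flat within 8 mm of its nest centre. Other station: lever below 0.3, blanking plate flat within 8 mm of its nest centre (((horizontal distance between cover and nest_L below 0.03 m and value of joint lever_L above 0.88 rad and value of joint lever_R below 0.3 rad and horizontal distance between blank and nest_R below 0.008 m and horizontal distance between cover and nest_L below 0.008 m and x of gauge in the frame of gap_L between -0.005 and 0.005 m and y of gauge in the frame of gap_L between -0.01 and 0.01 m and z of gauge in the frame of gap_L between -0.003 and 0.003 m and angle between the x axis of gauge and the x axis of fixture, either way round below 0.2 rad and angle between gauge's own z axis and vertical below 0.12 rad) or (horizontal distance between cover and nest_R below 0.03 m and value of joint lever_R above 0.88 rad and value of joint lever_L below 0.3 rad and horizontal distance between blank and nest_L below 0.008 m and horizontal distance between cover and nest_R below 0.008 m and x of gauge in the frame of gap_R between -0.005 and 0.005 m and y of gauge in the frame of gap_R between -0.01 and 0.01 m and z of gauge in the frame of gap_R between -0.003 and 0.003 m and angle between the x axis of gauge and the x axis of fixture, either way round below 0.2 rad and angle between gauge's own z axis and vertical below 0.12 rad)) and angle between each of cover, blank's own z axis and vertical below 0.1 rad and linear speed of gauge below 0.02 m/s); the robot touches nothing.
It fails at once if the lever of the station with the flat blanking plate is moved (0.4 or more) ((horizontal distance between cover and nest_L below 0.03 m and value of joint lever_R above 0.4 rad) or (horizontal distance between cover and nest_R below 0.03 m and value of joint lever_L above 0.4 rad)).
It fails at once if the gauge is dropped (moves at over 0.55 m/s while not touched by the fingers) (linear speed of gauge above 0.55 m/s and contact force between the fingers and gauge below 0.05 N).
It fails at once if a bystander is moved by more than 30 mm (distance of any of screwdriver, wrench, tape, cleaner, cup, nut from where it was at the start of the episode above 0.03 m).
It also fails if it takes over 58 s, if anything falls off the work surface, if the arm or the gripper's body presses on something with over 40 N, if the wrist force passes 120 N, or if a joint passes its speed limit or range.

## Working session

There is one attempt and no reset: what is moved stays moved. The work goes in short steps, Python scripts to look and compute and a shell command to move; the robot and the scene stay as the last step left them, time stands still between calls to the robot, and variables do not carry over. Pictures are saved under pics/ and viewed, at most 13 in all, crops included, and the job is handed in when it is done.

```bash
ls; mkdir -p pics; cat > h.py <<'E'
import numpy as np, cv2
from cell import ctrl
def ray(im,rc,fish=False):
    K=np.array(im["intrinsics"]);E=np.array(im["extrinsics"])
    u=(rc[1]-K[0,2])/K[0,0];v=(rc[0]-K[1,2])/K[1,1]
    if fish:
        r=np.hypot(u,v);s=np.sin(r)/r if r>1e-9 else 1
        d=np.array([u*s,-v*s,-np.cos(r)])
    else: d=np.array([u,-v,-1.])
    d=E[:3,:3]@d
    return E[:3,3],d/np.linalg.norm(d)
def atz(im,rc,z,fish=False):
    o,d=ray(im,rc,fish);return o+d*(z-o[2])/d[2]
def tri(rays):
    A=np.zeros((3,3));b=np.zeros(3)
    for o,d in rays:
        P=np.eye(3)-np.outer(d,d);A+=P;b+=P@o
    x=np.linalg.solve(A,b)
    return x,[round(float(np.linalg.norm((np.eye(3)-np.outer(d,d))@(x-o))),1) for o,d in rays]
def proj(im,p,fish=False):
    K=np.array(im["intrinsics"]);E=np.array(im["extrinsics"])
    c=E[:3,:3].T@(np.array(p)-E[:3,3]);x,y,z=c[0],-c[1],-c[2]
    if fish:
        h=np.hypot(x,y);t=np.arctan2(h,z);x,y=x/h*t,y/h*t
    else:x,y=x/z,y/z
    return [K[1,1]*y+K[1,2],K[0,0]*x+K[0,2]]
def save(im,n):cv2.imwrite("pics/"+n,im["img"][:,:,::-1])
E
python3 - <<'E'
from h import *
np.set_printoptions(precision=1,suppress=True)
ims={}
for c in["scene","top"]:
    ims[c]=ctrl.get_image(c);save(ims[c],c+"0.png")
    print(c,ims[c]["extrinsics"],ims[c]["intrinsics"])
    for t in["gap_L","gap_R","nest_L","nest_R","lever_L_tip","lever_R_tip","gauge","stand","fixture","cover","blank","nut"]:
        print(c,t,[(np.round(d["position"]),round(d["confidence"],2)) for d in ctrl.place_of(c,t)][:4])
print(ctrl.read_state())
E
```

```text
pics
scene [[   0.3   -0.5    0.8 1541.5]
 [   1.     0.1   -0.2 -277. ]
 [   0.     0.8    0.5  753.5]
 [   0.     0.     0.     1. ]] [[496.    0.  315.6]
 [  0.  496.  246.2]
 [  0.    0.    1. ]]
scene gap_L []
scene gap_R [(array([254., 319.]), 0.78)]
scene nest_L [(array([269., 389.]), 0.7)]
scene nest_R [(array([283., 337.]), 0.95)]
scene lever_L_tip [(array([209., 392.]), 0.59)]
scene lever_R_tip [(array([236., 291.]), 0.7)]
scene gauge [(array([268., 182.]), 0.78), (array([260., 240.]), 0.74), (array([291., 131.]), 0.67)]
scene stand [(array([277., 182.]), 0.72)]
scene fixture [(array([268., 352.]), 0.75), (array([236., 292.]), 0.3)]
scene cover [(array([280., 336.]), 0.72)]
scene blank [(array([228., 346.]), 0.78), (array([305., 479.]), 0.74), (array([268., 384.]), 0.69)]
scene nut [(array([252., 322.]), 0.72), (array([259., 348.]), 0.44), (array([281., 338.]), 0.41)]
top [[   0.     1.    -0.1  393.3]
 [  -1.     0.     0.   -15.4]
 [   0.     0.1    1.  1215. ]
 [   0.     0.     0.     1. ]] [[553.1   0.  315.1]
 [  0.  553.1 244.2]
 [  0.    0.    1. ]]
top gap_L [(arra
[... 313 characters left out ...]
ay([294., 376.]), 0.85), (array([265., 499.]), 0.5)]
top stand [(array([276., 444.]), 0.84)]
top fixture [(array([247., 251.]), 0.59), (array([165., 408.]), 0.54)]
top cover [(array([218., 283.]), 0.65)]
top blank [(array([148., 154.]), 0.85), (array([226., 216.]), 0.83), (array([341., 222.]), 0.8)]
top nut []
{'clock': 1.3, 'qpos': array([-1.3,  0.6,  0. ,  1.5, -0. ,  1. , -0. ]), 'qd': array([-0.,  0., -0., -0.,  0., -0., -0.]), 'tau': array([  0. , -56.3,   1.2, -19.4,   0. ,   0. ,   0. ]), 'eef_pos': array([197.5, 619.3, 231.3]), 'tool_rot': array([ 3.1, -0. ,  2.8]), 'force': array([ 0.1, -0.2, -0.2]), 'torque': array([-0.,  0., -0.]), 'gripper_force': 0.0, 'width': 85.69645104503344}
```

View pics/scene0.png

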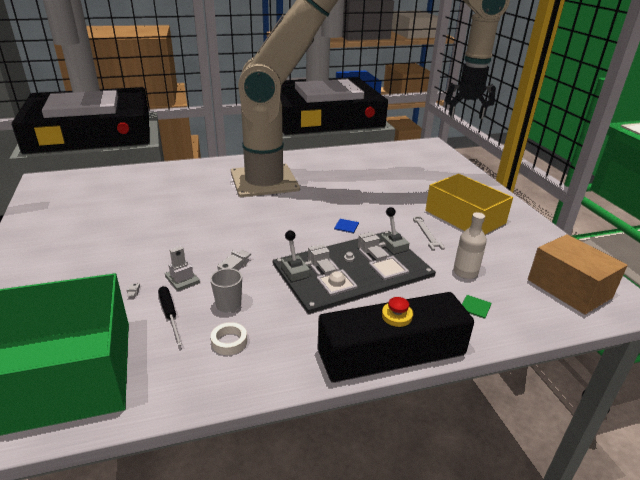

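View pics/top0.png

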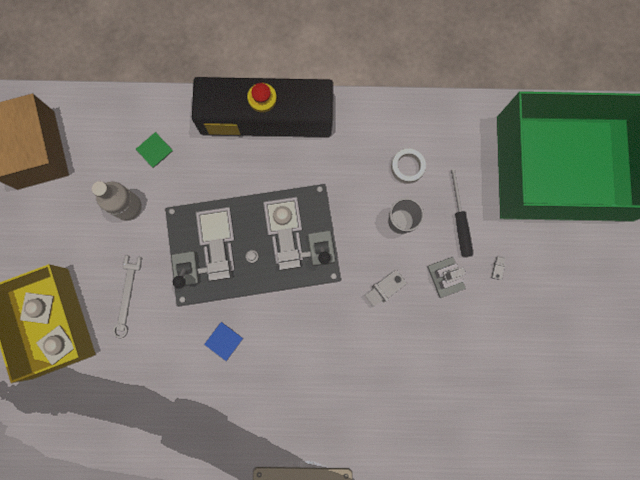

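The scene and top views agree. The domed cover is in station R (scene 280,336; top 218,283), and the flat white plate is in station L (scene 268,384; top 226,216), so I throw lever R.

There are three gauge candidates:
- Upright in the stand: scene (268,182), top (276,448). This fits "standing upright in its stand".
- Large, lying flat: scene (260,240), top (290,386).
- Small, lying flat: scene (291,131), top (267,498).

Next I confirm with one crop and measure poses.

```bash
python3 - <<'E'
from h import *
np.set_printoptions(precision=1,suppress=True)
S=ctrl.get_image("scene");T=ctrl.get_image("top")
def g(c,t):return [d["position"] for d in ctrl.place_of(c,t)]
a=cv2.resize(S["img"][220:310,115:265],(800,480),interpolation=cv2.INTER_CUBIC)[:290]
a=cv2.resize(S["img"][235:305,115:265],(640,299),interpolation=cv2.INTER_CUBIC)
b=cv2.resize(T["img"][240:310,360:510],(640,299),interpolation=cv2.INTER_CUBIC)
cv2.imwrite("pics/crop1.png",np.vstack([a,b])[:,:,::-1])
# fixture outline from top
m=ctrl.trace("top","fixture")
for d in m[:1]:
    cs,_=cv2.findContours(d["mask"].astype(np.uint8),cv2.RETR_EXTERNAL,cv2.CHAIN_APPROX_NONE)
    c=max(cs,key=cv2.contourArea)[:,0,:]
    P=np.array([atz(T,(r,q),15)[:2] for q,r in c],np.float32)
    print("fix rect",cv2.minAreaRect(P),d["confidence"])
m=ctrl.trace("top","stand")
for d in m[:1]:
    cs,_=cv2.findContours(d["mask"].astype(np.uint8),cv2.RETR_EXTERNAL,cv2.CHAIN_APPROX_NONE)
    c=max(cs,key=cv2.contourArea)[:,0,:]
    P=np.array([atz(T,(r,q),8)[:2] for q,r in c],np.float32)
    print("stand rect",cv2.minAreaRect(P),d["confidence"])
for t in["gap_R","nest_R","lever_R_tip","lever_L_tip","cover"]:
    s,u=g("scene",t),g("top",t)
    if s and u:print(t,*tri([ray(S,s[0]),ray(T,u[0])]))
for t,z in(("gap_L",55),("gap_R",55),("nest_R",15),("nest_L",15),("fixture",0),("stand",0),("gauge",45)):
    print(t,"top",[atz(T,p,z)[:2] for p in g("top",t)[:2]],"scene",[atz(S,p,z)[:2] for p in g("scene",t)[:2]])
E
```

```text
fix rect ((570.6602783203125, 120.20249938964844), (223.57518005371094, 364.1374816894531), 9.47462272644043) 0.73
stand rect ((506.09259033203125, -306.3248596191406), (75.35699462890625, 61.90196228027344), 22.221704483032227) 0.62
gap_R [541.1  36.1  45.7] [1.4, 1.4]
lever_R_tip [534.1 -35.4 100.1] [1.1, 1.1]
lever_L_tip [477.6 256.3 107.9] [1.0, 1.0]
cover [632.2  58.2  17.3] [0.6, 0.6]
gap_L top [array([508. , 188.2])] scene [array([505.4, 192.2])]
gap_R top [array([539.5,  34.3]), array([458. , 382.4])] scene [array([554.5,  33.3])]
nest_R top [array([628.6,  55.4]), array([ 652.5, -335.2])] scene []
nest_L top [array([608.5, 203.6]), array([632.4,  54.4])] scene [array([613.4, 208.3]), array([472.2, 378.4])]
fixture top [array([566.6, 123.9]), array([606.9, 205.9])] scene [array([575.4, 127.1]), array([607.9,  62.7])]
stand top [array([ 509.1, -302. ])] scene [array([ 501.5, -307.4]), array([586.5, 210. ])]
gauge top [array([ 475.5, -146.4]), array([ 507.5, -313.1])] scene [array([ 504. , -161.4]), array([ 597.5, -415.6])]
```

View pics/crop1.png

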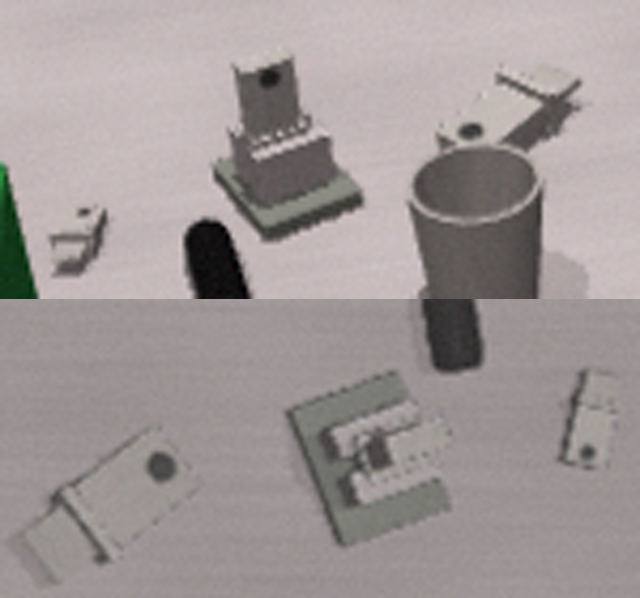

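The crop confirms the target: the gauge upright in the stand (crop 265,100; scene 268,182) stands on its shoulder with the blade between the bars. The lying one is larger (crop 105,495) and the other is a small one (crop 75,240), so both are decoys. Next I move over the fixture for a close look.

```bash
cat > to.py <<'E'
import sys
from h import *
np.set_printoptions(precision=2,suppress=True)
def R(s):
    from scipy.spatial.transform import Rotation as Q
    return Q.from_euler("xyz",s["tool_rot"]).as_matrix()
if __name__=="__main__":
    s=ctrl.read_state();x,y,z,yaw=map(float,sys.argv[1:5])
    d=R(s).T@(np.array([x,y,z])-s["eef_pos"])
    w=(s["tool_rot"][2]-np.radians(yaw)+np.pi)%(2*np.pi)-np.pi
    print("t",round(s["clock"],2),"pos",s["eef_pos"],"rpy",s["tool_rot"],"F",s["force"],"w",s["width"],"units xyz",d/25,"turn units",w/.08,"q7",s["qpos"][6])
E
python3 to.py 500 50 250 99.5
```

```text
t 2.7 pos [197.54 619.26 231.32] rpy [-3.14 -0.    2.83] F [ 0.63 -0.28 -0.41] w 85.75731102430481 units xyz [-18.45 -18.01  -0.75] turn units 13.70104926763397 q7 -0.02002690102315285
```

```bash
python3 -m crank '[[[-0.9,-0.9,-0.1,0],[-0.9,-0.9,-0.1,0],[-0.9,-0.9,-0.1,0],[-0.9,-0.9,-0.1,0],[-0.9,-0.9,-0.1,0],[-0.9,-0.9,-0.1,0],[-0.9,-0.9,0,0],[-0.9,-0.9,0,0],[-0.9,-0.9,0,0],[-0.9,-0.9,0,0],[-0.9,-0.9,0,0],[-0.9,-0.9,0,0]]]' 1; python3 -m crank '[[[-0.9,-0.9,0,0],[-0.9,-0.9,0,0],[-0.9,-0.9,0,0],[-0.9,-0.9,0,0],[-0.9,-0.9,0,0],[-0.9,-0.9,0,0],[-0.9,-0.9,0,0],[-0.9,-0.9,0,0],[0,0,0,1],[0,0,0,1],[0,0,0,1],[0,0,0,1]]]'; python3 -m crank '[[[0,0,0,1],[0,0,0,1],[0,0,0,1],[0,0,0,1],[0,0,0,1],[0,0,0,1],[0,0,0,1],[0,0,0,1],[0,0,0,1],[0,0,0,0.7],[0,0,0,0]]]'; python3 to.py 500 50 250 99.5
python3 - <<'E'
from h import *
np.set_printoptions(precision=1,suppress=True)
W=ctrl.get_image("wrist");save(W,"w1.png");print(W["extrinsics"],W["intrinsics"])
for t in["gap_L","gap_R","nest_L","nest_R","lever_L_tip","lever_R_tip","gauge","stand","fixture","cover"]:
    for d in ctrl.place_of("wrist",t)[:2]:
        z=dict(gap_L=55,gap_R=55,nest_L=15,nest_R=15,lever_R_tip=103,lever_L_tip=103,gauge=45,cover=15).get(t,0)
        print(t,np.round(d["position"]),round(d["confidence"],2),atz(W,d["position"],z,True))
E
```

```text
clock: 3.7
eef_pos: [373.3, 278.6, 246.6]
tool_rot: [3.141, 0.0, 2.833]
force: [0.4, 0.2, -0.9]
width: 0.1
gripper_force: 0.0
clock: 4.7
eef_pos: [489.6, 53.5, 246.4]
tool_rot: [3.141, 0.0, 2.508]
force: [0.3, 0.2, -0.4]
width: 0.1
gripper_force: 0.0
clock: 5.62
eef_pos: [489.5, 54.0, 246.4]
tool_rot: [3.141, 0.0, 1.736]
force: [0.8, -0.1, 0.3]
width: 0.0
gripper_force: 0.0
t 5.62 pos [489.52  53.96 246.4 ] rpy [3.14 0.   1.74] F [ 0.77 -0.12  0.3 ] w 0.04087613559274922 units xyz [-0.23  0.39 -0.14] turn units -0.011002154109196471 q7 0.23716988920377974
[[  1.   -0.2  -0.  476.8]
 [  0.2   0.9   0.3 128.7]
 [ -0.   -0.3   1.  388.1]
 [  0.    0.    0.    1. ]] [[371.6   0.  321.7]
 [  0.  371.6 242.3]
 [  0.    0.    1. ]]
gap_L [ 75. 370.] 0.66 [510.7 184.5  55. ]
gap_R [237. 368.] 0.75 [535.8  37.5  55. ]
lever_R_tip [332. 350.] 0.6 [530.  -38.5 103. ]
fixture [153. 409.] 0.92 [571.7 120.4   0. ]
```

View pics/w1.png

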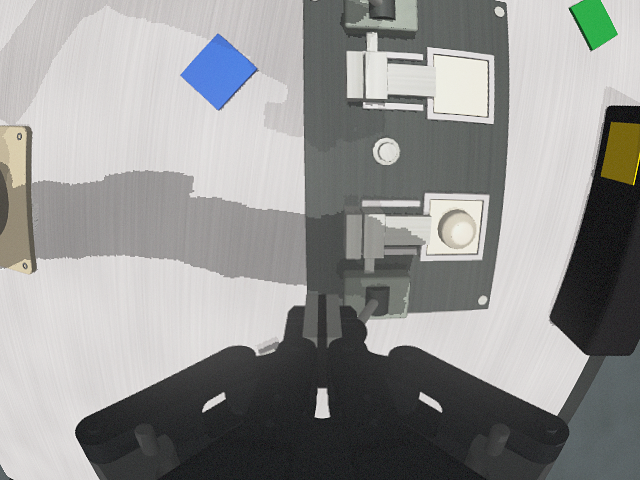

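The wrist view shows station R with the dome at (230,457), gap R at about (237,368) and its lever tip at (332,360). The lever leans back (left) and is hidden partly by the fingers. All views agree to a few mm. The push will start behind the lever.

```bash
python3 to.py 490 -43 82 99.5; python3 -m crank '[[[-0.95,0.15,0,0],[-0.95,-0.1,0,0],[-0.95,-0.15,0,0],[-0.95,-0.15,0,0],[0,-0.4,0,0],[0,0,0.9,0],[0,0,0.9,0],[0,0,0.9,0],[0,0,0.9,0],[0,0,0.9,0],[0,0,0.9,0],[0,0,0.9,0]]]'; python3 to.py 490 -43 82 99.5
```

```text
t 6.17 pos [489.46  53.75 246.29] rpy [-3.14 -0.    1.74] F [ 0.43 -0.55 -0.13] w -0.03302010738886594 units xyz [-3.82 -0.62  6.57] turn units 0.003797694120638573 q7 0.23847801851685949
clock: 7.17
eef_pos: [489.0, -42.1, 87.9]
tool_rot: [3.141, -0.0, 1.737]
force: [0.3, 1.2, 0.2]
width: 0.0
gripper_force: 0.0
t 7.17 pos [489.02 -42.07  87.85] rpy [ 3.14 -0.    1.74] F [0.35 1.17 0.25] w 0.0002446044979549621 units xyz [-0.04  0.03  0.23] turn units 0.008294391977736737 q7 0.5822515653174046
```

```bash
python3 -m crank '[[[0,0.6,0.2,0],[0,0.5,0,0],[0,0.4,0,0],[0,0.4,0,0],[0,0.4,0,0],[0,0.3,0,0],[0,0.3,0,0],[0,0.3,0,0]]]'; python3 to.py 490 -43 82 99.5
```

```text
clock: 7.83
eef_pos: [567.8, -29.0, 83.6]
tool_rot: [-3.14, -0.0, 1.737]
force: [-1.0, 0.3, -1.6]
width: -0.2
gripper_force: 0.6
t 7.83 pos [567.81 -28.99  83.57] rpy [-3.14 -0.    1.74] F [-0.96  0.28 -1.62] w -0.2382945751618232 units xyz [-0.04 -3.16  0.07] turn units 0.004410132680487955 q7 0.5211179836608818
```

```bash
python3 - <<'E'
from h import *
S=ctrl.get_image("scene")
cv2.imwrite("pics/s2.png",cv2.resize(S["img"][190:320,250:450],(800,520),interpolation=cv2.INTER_CUBIC)[:,:,::-1])
E
```

```text
(no output)
```

View pics/s2.png

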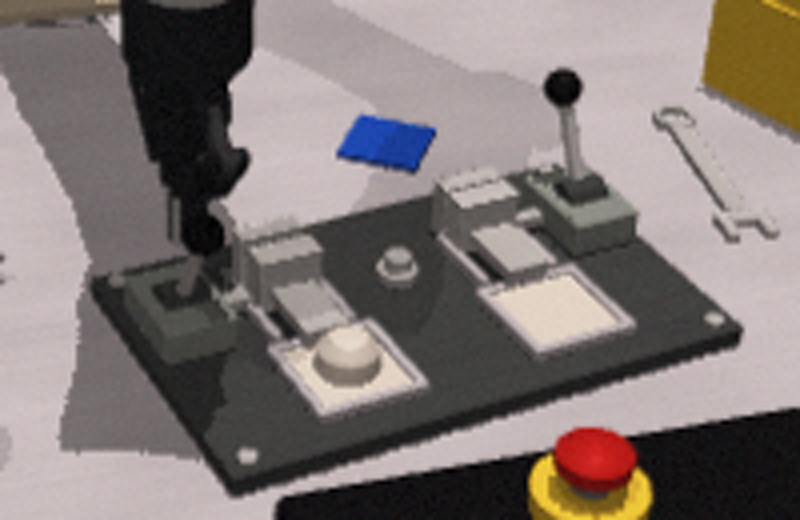

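The crop shows the fingers in contact with lever R's knob at (205,235), partly forward. Lever L is still back. I keep pushing.

```bash
python3 -m crank '[[[0,0.3,0.1,0],[0,0.3,0.1,0],[0,0.2,0,0],[0,0.2,0,0]]]'; python3 -m crank '[[[0,0.15,0,0],[0,0.15,0,0]]]'; python3 -m crank '[[[0,0.15,0,0],[0,0.15,0,0]]]';
```

```text
clock: 8.22
eef_pos: [572.2, -28.1, 77.2]
tool_rot: [-3.102, -0.009, 1.733]
force: [-48.4, -7.0, 39.1]
width: -0.4
gripper_force: 28.7
clock: 8.38
eef_pos: [572.2, -28.0, 77.2]
tool_rot: [-3.088, -0.011, 1.732]
force: [-61.2, -8.5, 50.4]
width: 0.1
gripper_force: 35.8
clock: 8.55
eef_pos: [572.3, -27.9, 77.1]
tool_rot: [-3.074, -0.014, 1.73]
force: [-75.2, -9.5, 62.9]
width: 0.1
gripper_force: 42.7
```

```bash
python3 -m crank '[[[0,-0.6,-0.1,0],[0,-0.8,-0.2,0],[0,-0.9,-0.4,0],[0,-0.6,-0.8,0],[0,0,-0.9,0],[0,0,-0.9,0],[0,0,-0.9,0]]]'
python3 - <<'E'
from h import *
np.set_printoptions(precision=1,suppress=True)
S=ctrl.get_image("scene");s=ctrl.place_of("scene","lever_R_tip");T=ctrl.get_image("top");t=ctrl.place_of("top","lever_R_tip")
print(s[:2],t[:2])
if s and t:print(tri([ray(S,s[0]["position"]),ray(T,t[0]["position"])]))
cv2.imwrite("pics/s3.png",np.hstack([cv2.resize(S["img"][220:300,260:360],(480,384)),cv2.resize(T["img"][180:300,240:340],(320,384))])[:,:,::-1])
E
python3 to.py 490 -43 200 99.5
```

```text
clock: 9.13
eef_pos: [536.0, -34.9, 185.0]
tool_rot: [3.141, 0.0, 1.736]
force: [0.0, -0.5, 0.1]
width: 0.2
gripper_force: 0.0
[{'position': [251.5, 302.1], 'confidence': 0.51}] []
t 9.33 pos [536.46 -34.58 184.18] rpy [3.14 0.   1.74] F [ 0.09  0.25 -0.11] w 0.3479164182989119 units xyz [-0.02 -1.89 -0.64] turn units 0.004312664762640139 q7 0.47648245995126803
```

View pics/s3.png

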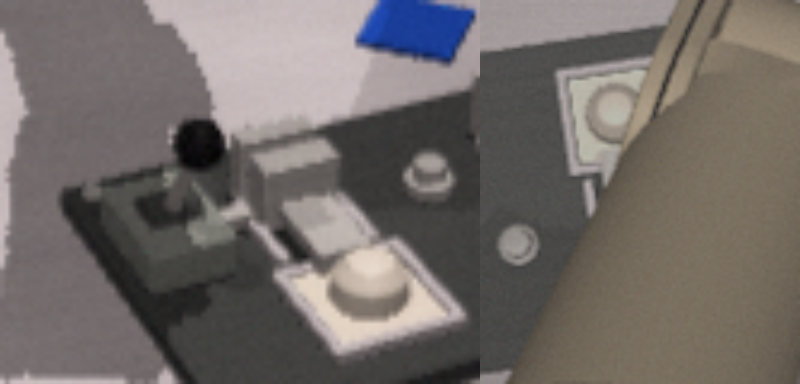

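```bash
python3 - <<'E'
from h import *
np.set_printoptions(precision=1,suppress=True)
S=ctrl.get_image("scene")
a=np.radians(9.47);o=np.array([571.2,120.3,0]);ex=np.array([np.cos(a),np.sin(a),0]);ey=np.array([-np.sin(a),np.cos(a),0])
def pl(rc):
    p,d=ray(S,rc);k=(-148.5-(p-o)@ey)/(d@ey);q=p+k*d-o;return np.array([q@ex,q[2]])
p0=pl((236,291));L=[pl(d["position"]) for d in ctrl.place_of("scene","lever_R_tip")[:1]]
print(p0,L)
p1=L[0];c=np.linalg.norm(p1-p0)
print("chord",c,"angle for r=75",2*np.arcsin(c/150))
E
```

```text
[-56.4 107.5] [array([ 22.4, 107.6])]
chord 78.80390238295104 angle for r=75 1.1062747687792303
```

The lever is thrown: the tip moved 79 mm to the other side, about 1.0 rad and against the stop. Next is the gauge.

```bash
python3 to.py 528 -362 250 112.2; python3 -m crank '[[[-0.2,0,-0.9,0],[-0.9,0,-0.9,0],[-0.95,0,-0.9,0],[-1,-0.2,0,0],[-1,-0.2,0,0],[-1,-0.2,0,0],[-1,-0.3,0,0],[-1,-0.3,0,0],[-1,-0.3,0,0],[-1,-0.2,0,0],[-1,-0.2,0,0],[-1,0,0,0]]]' -1; python3 -m crank '[[[-1,0,0,-0.9],[-1,0,0,-0.9],[-0.7,0,0,-0.97],[0,0,0,0],[0,0,0,0]]]'; python3 to.py 528 -362 250 112.2
cat > look.py <<'E'
from h import *
import sys
np.set_printoptions(precision=1,suppress=True)
W=ctrl.get_image("wrist");save(W,sys.argv[1])
for t,z in(("stand",0),("gauge",45)):
    for d in ctrl.place_of("wrist",t)[:2]:
        print(t,np.round(d["position"]),round(d["confidence"],2),atz(W,d["position"],z,True),"ray",*ray(W,d["position"],True))
for t,z in(("stand",8),("gauge",94)):
    for d in ctrl.trace("wrist",t)[:1]:
        cs,_=cv2.findContours(d["mask"].astype(np.uint8),cv2.RETR_EXTERNAL,cv2.CHAIN_APPROX_NONE)
        c=max(cs,key=cv2.contourArea)[:,0,:]
        P=np.array([atz(W,(r,q),z,True)[:2] for q,r in c],np.float32)
        print(t,"rect",cv2.minAreaRect(P),d["confidence"])
E
python3 look.py w2.png
```

```text
t 9.43 pos [535.39 -34.5  182.89] rpy [-3.14 -0.    1.74] F [-0.68  0.48  0.07] w 0.3122082999542197 units xyz [-12.87  -2.46  -2.69] turn units -2.7670709784705427 q7 0.4764655883454645
clock: 10.43
eef_pos: [533.1, -316.4, 249.7]
tool_rot: [-3.139, -0.002, 1.735]
force: [0.8, -1.0, 0.7]
width: 85.5
gripper_force: 0.0
clock: 10.85
eef_pos: [549.2, -381.2, 249.3]
tool_rot: [-3.14, -0.002, 1.955]
force: [0.5, 0.0, -0.5]
width: 85.3
gripper_force: 0.0
t 10.85 pos [ 549.17 -381.23  249.3 ] rpy [-3.14 -0.    1.96] F [ 0.47  0.05 -0.49] w 85.25098661936161 units xyz [ 1.03 -0.5  -0.02] turn units -0.03549994684763358 q7 1.1496730074431822
stand [120. 312.] 0.71 [ 506.6 -305.5    0. ] ray [ 520.6 -311.2  391.2] [-0.  0. -1.]
gauge [125. 310.] 0.88 [ 508.3 -311.6   45. ] ray [ 520.6 -311.2  391.2] [-0. -0. -1.]
gauge [232. 297.] 0.84 [ 534.4 -410.8   45. ] ray [ 520.6 -311.2  391.2] [ 0.  -0.3 -1. ]
stand rect ((505.7251892089844, -306.9972229003906), (75.97186279296875, 60.99375915527344), 20.563962936401367) 0.6
gauge rect ((508.4975280761719, -309.3748474121094), (20.573150634765625, 30.425582885742188), 21.51329803466797) 0.87
```

View pics/w2.png

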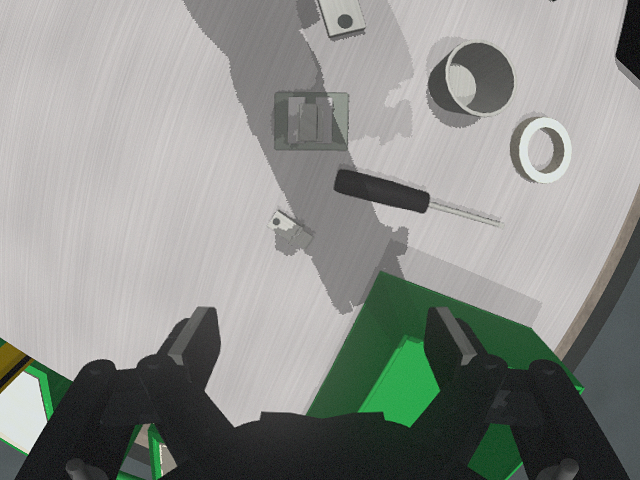

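The wrist view shows the gauge in the stand at (120,312), the small decoy at (222,285), the larger one at the top (20,345), and the screwdriver handle at (190,380). I take a second, lower view to triangulate.

```bash
python3 to.py 522 -346 180 111.3; python3 -m crank '[[[0.8,-0.15,0.9,0.1],[0.7,-0.15,0.9,0.1],[0,-0.15,0.9,0],[0,0,0.1,0],[0,0,0,0]]]'; python3 to.py 522 -346 180 111.3;python3 look.py w3.png
python3 - <<'E'
from h import *
W=ctrl.get_image("wrist");T=ctrl.get_image("top");S=ctrl.get_image("scene")
for t in("gauge","stand"):
    rs=[]
    for n,I in(("wrist",W),("top",T),("scene",S)):
        for d in ctrl.place_of(n,t)[:3]:
            p=atz(I,d["position"],45 if t=="gauge" else 0,n=="wrist")
            if np.hypot(p[0]-507,p[1]+308)<35: rs.append(ray(I,d["position"],n=="wrist"));print(t,n,p,d["confidence"])
    if len(rs)>1:print(t,tri(rs))
E
```

```text
t 11.1 pos [ 550.38 -379.18  251.05] rpy [ 3.14 -0.    1.96] F [-0.59  0.14  0.59] w 85.79030747714278 units xyz [ 1.66 -0.55  2.84] turn units 0.21154181654020054 q7 1.1502055766475752
clock: 11.52
eef_pos: [525.3, -349.1, 180.6]
tool_rot: [-3.14, -0.002, 1.943]
force: [-0.0, -0.5, 1.4]
width: 85.5
gripper_force: 0.0
t 11.52 pos [ 525.26 -349.11  180.61] rpy [-3.14 -0.    1.94] F [-0.04 -0.47  1.41] w 85.47169917974686 units xyz [ 0.16 -0.08  0.02] turn units 0.003307054311002533 q7 1.1514857883312417
stand [163. 319.] 0.93 [ 505.2 -307.     0. ] ray [ 497.5 -278.7  322.5] [ 0.  -0.1 -1. ]
stand [118. 486.] 0.27 [ 630.1 -208.7    0. ] ray [ 497.5 -278.7  322.5] [ 0.4  0.2 -0.9]
gauge [174. 318.] 0.74 [ 506.6 -311.1   45. ] ray [ 497.5 -278.7  322.5] [ 0.  -0.1 -1. ]
gauge [293. 306.] 0.68 [ 532.7 -405.6   45. ] ray [ 497.5 -278.7  322.5] [ 0.1 -0.4 -0.9]
stand rect ((505.8810729980469, -306.739990234375), (75.80986785888672, 60.91728973388672), 20.898658752441406) 0.86
gauge rect ((519.843994140625, -382.9479064941406), (20.30963706970215, 36.241092681884766), 80.12065887451172) 0.96
gauge wrist [ 507.66789042 -310.41618281   45.        ] 0.83
gauge top [ 503.78158815 -307.94576218   45.        ] 0.65
gauge scene [ 506.34690311 -305.86442375   45.        ] 0.87
gauge (array([ 505.7552301 , -308.11879492,   44.72394343]), [3.0, 1.9, 2.2])
stand top [ 509.243844   -299.80482839    0.        ] 0.67
stand scene [ 504.35598275 -301.03951311    0.        ] 0.94
stand (array([ 508.85532242, -300.04551638,    2.98274324]), [0.9, 0.9])
```

Gauge origin triangulates to (506, -309, 45), with the height matching the text. I go to grasp across its 14 mm faces.

```bash
python3 to.py 506.5 -309 60 111; python3 -m crank '[[[0.9,-0.03,0,0.05],[0.87,-0.02,0,0.05],[0,0,0.8,0],[0,0,0.8,0],[0,0,0.8,0],[0,0,0.8,0],[0,0,0.8,0],[0,0,0.5,0],[0,0,0.3,0],[0,0,0,0]]]'; python3 to.py 506.5 -309 60 111
```

```text
t 12.22 pos [ 525.64 -350.08  181.32] rpy [3.14 0.   1.94] F [-0.39  0.6   0.47] w 85.35581249211374 units xyz [ 1.81 -0.12  4.85] turn units 0.06240610568970517 q7 1.1519358067667544
clock: 13.05
eef_pos: [507.7, -308.8, 59.9]
tool_rot: [-3.14, -0.002, 1.934]
force: [-0.1, 0.2, 0.4]
width: 85.5
gripper_force: 0.0
t 13.05 pos [ 507.72 -308.77   59.89] rpy [-3.14 -0.    1.93] F [-0.07  0.16  0.42] w 85.46388867462706 units xyz [ 0.01 -0.05 -0.  ] turn units -0.03835466807166066 q7 1.172406524855593
```

```bash
python3 -m crank '[[[0,0,0,0],[0,0,0,0],[0,0,0,0],[0,0,0,0],[0,0,0,0],[0,0,0,0],[0,0,0,0],[0,0,0,0]]]' 1; python3 -m crank '[[[0,0,-0.3,0],[0,0,-0.5,0],[0,0,-0.8,0],[0,0,-0.9,0],[0,0,-0.9,0],[0,0,-0.9,0],[0,0,-0.7,0],[0,0,0,0],[0,0,0,0]]]'
python3 - <<'E'
from h import *
W=ctrl.get_image("wrist");save(W,"w4.png")
E
```

```text
clock: 13.72
eef_pos: [508.8, -309.4, 61.8]
tool_rot: [3.141, 0.0, 1.934]
force: [-1.3, -0.4, 6.1]
width: 12.9
gripper_force: 59.1
clock: 14.47
eef_pos: [508.9, -309.4, 187.5]
tool_rot: [3.14, 0.002, 1.934]
force: [-0.4, 0.6, -2.0]
width: 13.3
gripper_force: 58.6
```

View pics/w4.png

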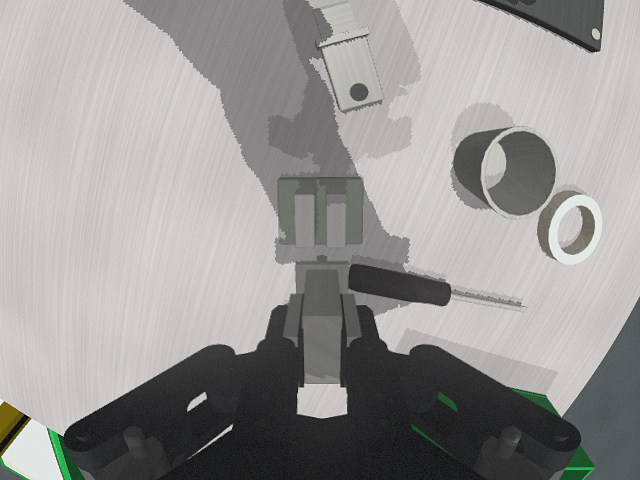

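The gauge is held squarely (handle at (330,320), opening about 13 mm) and the stand is empty at (210,320). I carry it at height to the station R gap.

```bash
python3 - <<'E'
from h import *
from to import R
s=ctrl.read_state();W=ctrl.get_image("wrist");z=s["eef_pos"][2]-16.8
for d in ctrl.place_of("wrist","gauge")[:3]:
    print(d["position"],d["confidence"],(R(s).T@(atz(W,d["position"],z,True)-s["eef_pos"])).round(1))
E
python3 to.py 533.5 38 187 99.5; python3 -m crank '[[[0.5,0,0,0.6],[0.9,0,0,0.6],[0.95,0,0,0.6],[0.95,0.1,0,0.6],[0.95,0.1,0,0],[0.95,0.1,0,0],[0.95,0.1,0,0],[0.95,0.1,0,0],[0.95,0.2,0,0],[0.95,0.2,0,0],[0.95,0.2,0,0],[0.95,0.2,0,0]]]'; python3 to.py 533.5 38 187 99.5
```

```text
[294.2, 323.4] 0.85 [ 0.3  0.2 16.8]
[35.2, 342.8] 0.64 [116.8   8.4  16.9]
t 14.62 pos [ 507.63 -308.48  185.05] rpy [-3.14 -0.    1.93] F [ 0.32  1.99 -1.51] w 13.40038949375365 units xyz [12.58  5.9  -0.06] turn units 2.473998279688927 q7 1.112050782546984
clock: 15.62
eef_pos: [484.3, -36.0, 185.3]
tool_rot: [-3.139, -0.0, 1.742]
force: [0.4, -0.3, -2.6]
width: 13.6
gripper_force: 58.5
t 15.62 pos [484.27 -36.   185.26] rpy [-3.14 -0.    1.74] F [ 0.45 -0.31 -2.55] w 13.574124894509456 units xyz [ 2.58  2.45 -0.07] turn units 0.07054210236053793 q7 0.5193534355674757
```

```bash
python3 -m crank '[[[0.8,0.8,0,0.07],[0.8,0.8,0,0],[0.6,0.6,0,0],[0.38,0.25,0,0],[0,0,0.6,0],[0,0,0.8,0],[0,0,0.8,0],[0,0,0.4,0],[0,0,0,0],[0,0,0,0]]]'; python3 to.py 533.5 38 120 99.5
python3 - <<'E'
from h import *
from to import R
s=ctrl.read_state();W=ctrl.get_image("wrist");z=s["eef_pos"][2]-16.8
for t,zz in(("gauge",z),("gap_R",55),("fixture",0),("gap_L",55),("nest_R",15)):
  for d in ctrl.place_of("wrist",t)[:2]:
    p=atz(W,d["position"],zz,True);print(t,np.round(d["position"]),round(d["confidence"],2),p.round(1),(R(s).T@(p-s["eef_pos"])).round(1))
print("proj gap",proj(W,[533.5,38,55],True))
I=W["img"][140:380,220:420]
cv2.imwrite("pics/w5.png",cv2.resize(I,(500,600),interpolation=cv2.INTER_CUBIC)[:,:,::-1])
E
```

```text
clock: 16.45
eef_pos: [534.1, 35.9, 120.9]
tool_rot: [-3.14, 0.0, 1.736]
force: [-0.7, -0.1, -1.9]
width: 13.1
gripper_force: 58.8
t 16.45 pos [534.15  35.91 120.86] rpy [-3.14  0.    1.74] F [-0.75 -0.06 -1.91] w 13.06614698158306 units xyz [ 0.09 -0.01  0.03] turn units -0.009749010028631266 q7 0.42791959100645016
gauge [292. 323.] 0.64 [534.   37.3 104.1] [ 1.4  0.1 16.8]
gauge [423. 221.] 0.58 [488.3 -61.1 104.1] [-88.1 -61.2  16.9]
gap_R [258. 327.] 0.62 [536.9  37.   55. ] [ 0.6  3.  65.9]
fixture [129. 397.] 0.73 [573.2 120.    0. ] [ 76.6  52.5 120.7]
proj gap [np.float64(255.56993108857648), np.float64(322.07665063331604)]
```

View pics/w5.png

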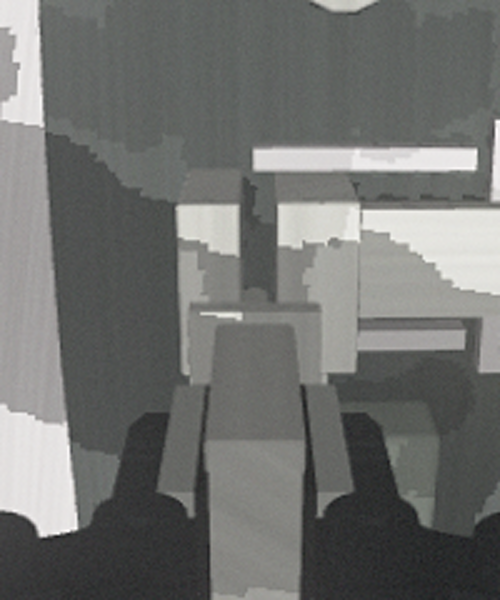

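The hover view shows the open gap between backstop and jaw at crop columns 240–277, centre 258. The shoulder is centred at column 255 with the blade tip at (255,292), so a small shift in tool y is needed. I measure it on the edges.

```bash
python3 - <<'E'
from h import *
from to import R
s=ctrl.read_state();W=ctrl.get_image("wrist");g=cv2.cvtColor(W["img"],cv2.COLOR_RGB2GRAY).astype(int)
def tl(r,c,z):return (R(s).T@(atz(W,(r,c),z,True)-s["eef_pos"])).round(2)
def sub(r,a,b,sgn):
    d=sgn*np.diff(g[r,a:b]);i=int(d.argmax());w=np.clip(d[max(i-1,0):i+2],0,None);return a+.5+(np.arange(max(i-1,0),i+2)@w)/w.sum()
for r in(226,231,236,242,248,254):
    l=sub(r,306,322,-1);h=sub(r,324,340,1);A=tl(r,l,55);B=tl(r,h,55)
    print(r,round(l,1),round(h,1),A[:2],B[:2],"mid y",((A+B)/2)[1])
# near/far ends of the backstop top
print("far",tl(140+203/2.5,220+210/2.5,55),"near",tl(140+375/2.5,220+340/2.5,55))
z=s["eef_pos"][2]
for r in(267,):
    print("shoulder top y",tl(r,220+190/2.5,z-11.8-0,)[:2],tl(r,220+321/2.5,z-11.8)[:2])
print("tip",tl(140+292/2.5,220+255/2.5,z-38.8))
E
```

```text
226 312.8 328.1 [20.  -5.6] [19.98  3.31] mid y -1.1449999999999998
231 312.8 328.1 [16.97 -5.61] [16.96  3.31] mid y -1.1500000000000001
236 312.8 328.0 [13.93 -5.61] [13.91  3.31] mid y -1.1500000000000001
242 312.9 327.8 [10.24 -5.62] [10.22  3.19] mid y -1.215
248 313.0 327.7 [ 6.51 -5.57] [6.5  3.14] mid y -1.215
254 312.9 327.7 [ 2.75 -5.68] [2.73 3.12] mid y -1.2799999999999998
far [ 22.89 -10.66  67.13] near [-20.98  20.79  67.18]
shoulder top y [ 16.03 -11.79] [15.98 11.47]
tip [11.14 -0.25 38.8 ]
```

```bash
cat > al.py <<'E'
from h import *
from to import R
for k in range(3):
    s=ctrl.read_state();W=ctrl.get_image("wrist");g=cv2.cvtColor(W["img"],cv2.COLOR_RGB2GRAY).astype(int)
    Rt=R(s).T;e=s["eef_pos"]
    def ty(r,c,z):return float((Rt@(atz(W,(r,c),z,True)-e))[1])
    def sub(r,a,b,sgn):
        d=sgn*np.diff(g[r,a:b]);i=int(d.argmax());w=np.clip(d[max(i-1,0):i+2],0,None);return a+.5+(np.arange(max(i-1,0),i+2)@w)/w.sum()
    r=240;l=sub(r,306,322,-1);h=sub(r,323,340,1)
    print(e.round(2),s["tool_rot"].round(4),"gap px",round(l,1),round(h,1),"y",round((ty(r,l,55)+ty(r,h,55))/2,2))
    # handle front/top: rows 275..310
    for rr,z in((276,e[2]+32.2),(290,e[2]+32.2)):
        q=g[rr,285:360];print(rr,list(q[10:60:1]) if k==0 else "")
E
python3 al.py
```

```text
[535.22  36.68 121.99] [ 3.14 -0.    1.74] gap px 310.7 328.4 y -1.69
276 [np.int64(149), np.int64(131), np.int64(136), np.int64(134), np.int64(132), np.int64(133), np.int64(133), np.int64(133), np.int64(132), np.int64(135), np.int64(126), np.int64(100), np.int64(105), np.int64(105), np.int64(101), np.int64(108), np.int64(107), np.int64(105), np.int64(112), np.int64(112), np.int64(107), np.int64(110), np.int64(112), np.int64(110), np.int64(108), np.int64(106), np.int64(109), np.int64(104), np.int64(105), np.int64(107), np.int64(108), np.int64(105), np.int64(106), np.int64(110), np.int64(106), np.int64(112), np.int64(105), np.int64(107), np.int64(104), np.int64(107), np.int64(106), np.int64(107), np.int64(105), np.int64(119), np.int64(135), np.int64(130), np.int64(131), np.int64(131), np.int64(132), np.int64(135)]
290 [np.int64(114), np.int64(129), np.int64(131), np.int64(134), np.int64(132), np.int64(132), np.int64(129), np.int64(134), np.int64(130), np.int64(116), np.int64(105), np.int64(104), np.int64(108), np.int64(107), np.int64(108), np.int64(109), np.int64(105), np.int64(107), np.int64(109), np.int64(108), np.int64(109), np.int64(110), np.int64(109), np.int64(107), np.int64(108), np.int64(107), np.int64(109), np.int64(105), np.int64(108), np.int64(105), np.int64(108), np.int64(107), np.int64(104), np.int64(108), np.int64(110), np.int64(108), np.int64(110), np.int64(106), np.int64(104), np.int64(105), np.int64(104), np.int64(103), np.int64(106), np.int64(103), np.int64(114), np.int64(131), np.int64(133), np.int64(132), np.int64(134), np.int64(138)]
[535.1   36.68 121.86] [ 3.14 -0.    1.74] gap px 307.3 328.3 y -2.7
276 
290 
[534.98  36.72 121.71] [ 3.14 -0.    1.74] gap px 308.1 328.3 y -2.43
276 
290
```

```bash
python3 -m crank '[[[0,-0.04,0.3,0],[0,0,0.4,0],[0,0,0.3,0],[0,0,0,0],[0,0,0,0],[0,0,0,0]]]'; python3 to.py 534 36.7 71.8 99.5; sed -i 's/range(3)/range(1)/; s/306,322/310,321/' al.py; python3 - <<'E'
from h import *
W=ctrl.get_image("wrist");I=W["img"][180:320,260:390]
cv2.imwrite("pics/w6.png",cv2.resize(I,(520,560),interpolation=cv2.INTER_CUBIC)[:,:,::-1])
E
```

```text
clock: 17.45
eef_pos: [533.8, 36.3, 96.0]
tool_rot: [-3.141, 0.0, 1.737]
force: [-0.4, 0.6, -2.2]
width: 13.5
gripper_force: 58.8
t 17.45 pos [533.8   36.27  96.05] rpy [-3.14  0.    1.74] F [-0.4   0.58 -2.19] w 13.50332725305587 units xyz [0.02 0.01 0.97] turn units -0.001031950114271929 q7 0.4487078448729385
```

View pics/w6.png

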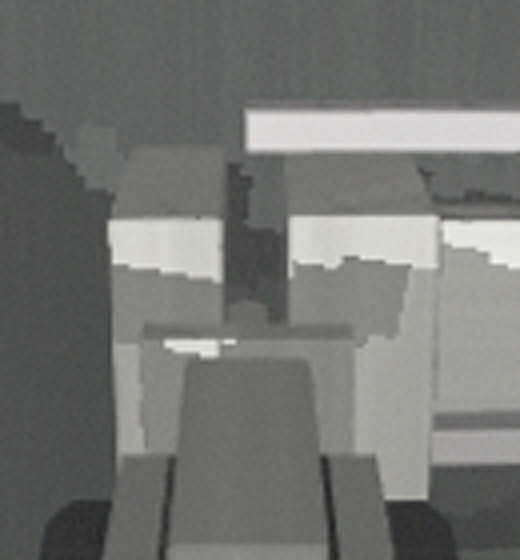

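The blade tip (crop 250,310) is over the gap (223–288, mid 255), about 0.7 mm to the left. I shift by +0.7 mm and go down gently.

```bash
python3 -m crank '[[[0,0.03,0.1,0],[0,0,0.12,0],[0,0,0.12,0],[0,0,0,0]]]'; python3 to.py 534.3 36.7 71.8 99.5
```

```text
clock: 17.83
eef_pos: [534.2, 36.7, 87.2]
tool_rot: [-3.141, -0.0, 1.737]
force: [0.1, 0.1, -3.0]
width: 12.9
gripper_force: 58.8
t 17.83 pos [534.16  36.66  87.24] rpy [-3.14 -0.    1.74] F [ 0.1   0.09 -3.  ] w 12.857727216041768 units xyz [0.   0.01 0.62] turn units 0.0033757283906088453 q7 0.4549506003587103
```

```bash
python3 -m crank '[[[0,0,0.15,0],[0,0,0.15,0],[0,0,0.12,0],[0,0,0.08,0],[0,0,0,0]]]';python3 -m crank '[[[0,0,0.04,0],[0,0,0.04,0],[0,0,0.03,0],[0,0,0,0]]]'
```

```text
clock: 18.25
eef_pos: [534.2, 36.6, 74.7]
tool_rot: [-3.141, -0.0, 1.737]
force: [-0.3, -0.0, -2.2]
width: 13.2
gripper_force: 58.8
clock: 18.58
eef_pos: [534.5, 36.6, 72.5]
tool_rot: [-3.141, -0.0, 1.737]
force: [0.4, 0.0, -1.5]
width: 13.5
gripper_force: 58.8
```

```bash
python3 -m crank '[[[0,0,0.04,0],[0,0,0.04,0],[0,0,0,0]]]';python3 -m crank '[[[0,0,0.04,0],[0,0,0.03,0],[0,0,0,0]]]'
```

```text
clock: 18.83
eef_pos: [534.7, 36.6, 71.8]
tool_rot: [3.141, -0.001, 1.737]
force: [-2.2, -0.4, 9.5]
width: 13.1
gripper_force: 60.4
clock: 19.08
eef_pos: [534.8, 36.6, 71.7]
tool_rot: [3.14, -0.002, 1.736]
force: [-5.6, 0.2, 25.6]
width: 13.2
gripper_force: 62.8
```

The shoulder seats at the predicted height (71.7). I relieve the force, release, and retreat.

```bash
python3 -m crank '[[[0,0,-0.08,0],[0,0,0,0]]]'; python3 -m crank '[[[0,0,0,0],[0,0,0,0],[0,0,0,0],[0,0,0,0],[0,0,0,0],[0,0,0,0],[0,0,0,0],[0,0,0,0]]]' -1; python3 -m crank '[[[0,0,-0.4,0],[0,0,-0.7,0],[0,0,-0.9,0],[0,0,-0.9,0],[0,0,-0.9,0],[0,0,-0.9,0],[-1,-0.8,0,0],[-1,-0.8,0,0],[-1,-0.8,0,0],[-1,-0.8,0,0],[0,0,0,0]]]'
python3 - <<'E'
from h import *
W=ctrl.get_image("wrist");S=ctrl.get_image("scene");T=ctrl.get_image("top")
a=cv2.resize(S["img"][205:305,265:415],(450,300),interpolation=cv2.INTER_CUBIC)
b=cv2.resize(T["img"][180:310,160:345],(427,300),interpolation=cv2.INTER_CUBIC)
c=cv2.resize(W["img"][0:300,250:560],(310,300))
o=np.zeros((600,800,3),np.uint8);o[:300,:450]=a;o[300:,:427]=b;o[:300,470:780]=c
cv2.imwrite("pics/end.png",o[:,:,::-1])
for n,I in(("wrist",W),("scene",S),("top",T)):
  for t,z in(("gauge",55),("gap_R",55)):
    for d in ctrl.place_of(n,t)[:3]:
        p=atz(I,d["position"],z,n=="wrist")
        if np.hypot(p[0]-534,p[1]-37)<60:print(n,t,p.round(1),round(d["confidence"],2))
print(ctrl.read_state()["clock"])
E
```

```text
clock: 19.25
eef_pos: [535.2, 36.6, 71.8]
tool_rot: [3.14, -0.0, 1.737]
force: [-2.5, 0.8, 12.7]
width: 12.9
gripper_force: 60.8
clock: 19.92
eef_pos: [534.5, 36.6, 70.7]
tool_rot: [-3.141, -0.0, 1.737]
force: [-0.7, 0.2, -0.3]
width: 85.5
gripper_force: 0.0
clock: 20.83
eef_pos: [468.5, -81.4, 189.5]
tool_rot: [-3.14, 0.002, 1.728]
force: [-1.1, -0.1, 0.0]
width: 85.6
gripper_force: 0.0
wrist gauge [535.2  36.2  55. ] 0.71
scene gauge [542.2  29.   55. ] 0.56
scene gap_R [558.4  35.9  55. ] 0.59
top gauge [530.6  34.3  55. ] 0.77
top gap_R [531.7  33.9  55. ] 0.67
top gap_R [534.1  31.   55. ] 0.6
21.2833
```

View pics/end.png

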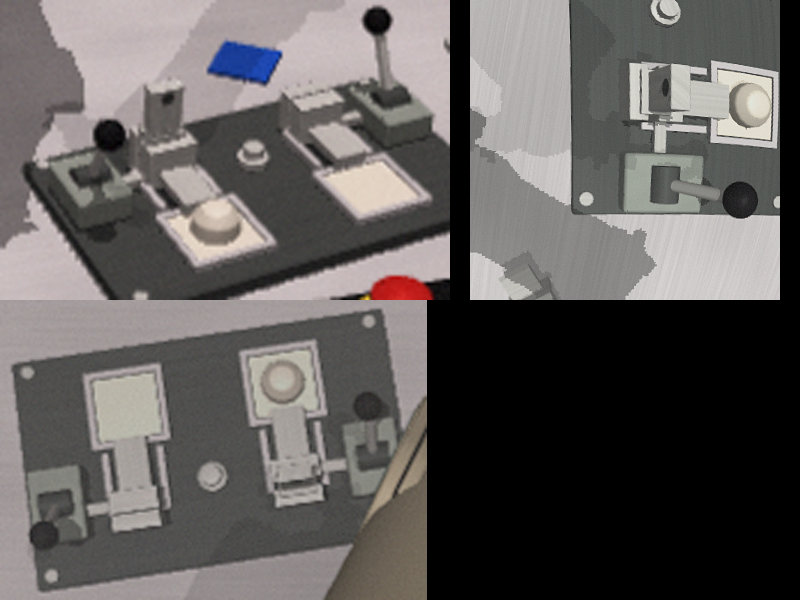

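The final views show the gauge upright and seated in gap R (scene crop 165,110), lever R thrown to the nest side, and lever L still back. Cover, blank and nut are in place, and the gripper is clear. I hand it in.

```bash
python3 -c "
from cell import ctrl
print(ctrl.finish_job())"
```

```text
the job is handed in; nothing more can be done
None
```

I threw lever R (the station with the domed cover) fully over and left the gauge seated to its shoulder in gap R. The other lever, the nested parts and the nut look undisturbed in the last pictures. The job is handed in at about 21 s on the robot's clock, with no verdict returned.

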